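# Plug the test gauge into the bench air coupler

## Task

Plug the pressure test gauge into the air coupler on the bench manifold: draw the coupler's sleeve fully back so that it catches and stays back, then take the gauge from its block and push its plug gently home until the sleeve springs fully forward over it. Leave the gauge locked upright in the coupler and let go; do not force it, and do not disturb the brush, the brush block or the spanner.

Things in the scene. Friction and masses are not known exactly. Their poses are not given: they have to be found in the camera images.
- manifold: Fixed aluminium air manifold: block 56 (x) x 110 (y) x 40 (z) mm on a foot 150 mm long in y; feed pipe elbow on its +x side. Origin: centre of its underside, on the bench; z up. One round quick coupler stands upright, mouth up, on the block's top, on a threaded riser: how high (h = 0 to 15 mm) and how far off the block's centre line (up to 1.5 mm in x and y) is not measured; it stands rigid.
- port (a point): Centre of the manifold block's top face, under the coupler, z up. Heights above this point: hexagon (30 mm across flats) 12+h to 32+h mm; knurled sleeve, 38 mm outside diameter, 27 mm long, 44+h to 71+h when forward; socket mouth 72+h (tube 27 mm outside, mouth flared from 24 mm to the 19 mm bore). h: see manifold, unknown. With the sleeve forward, balls in the bore keep a plug out.
- sleeve (a joint): How far the coupler's sleeve is drawn back, in m: 0 = forward (at the start); grows as it is drawn back, straight down towards the manifold, to 0.010 at its stop. Its spring takes 6 N at 0, 9 N at 0.010. Drawn to the stop and let go, it eases forward, catches at about 0.007 and stays. A plug pushed home trips the catch: the sleeve snaps forward to 0 and locks the plug.
- gauge: Loose pressure gauge, 0.2 to 0.4 kg, plug nipple under it; at the start upright in the bored block. Origin: lower tip of the plug; z up through the gauge. From the tip: nose 12 mm diameter to 9 mm, cone to 18 mm diameter at 12 mm, groove 16 to 23.5 mm, 18 mm diameter to 34 mm, hexagon (28 mm over corners) 34 to 44 mm, stem 14 mm diameter to 56 mm, then the case (see gauge_case).
- gauge_case (a point): Centre of the gauge's round case, 87 mm above the plug's tip. Case 63 mm diameter, 30 mm thick: flat faces at x = -15 (back) and +15 mm (white dial), top 31 mm above this point. To be gripped from above across its 30 mm thickness (x).
- gauge_hex (a point): Centre of the underside of the gauge's hexagon, 34 mm above the plug's tip; home, it lies on the socket mouth (72+h mm above port). Going in, the tip meets a sprung collar when this point is 11 mm above home; from there a push of 4 to about 8 N, ball drag included; a solid stop comes 0.5 mm past home. More than 30 N between gauge and coupler harms the gauge.
- stand: Fixed beech block 75 x 75 x 42 mm with a vertical 21 mm hole through its centre, in which the gauge stands on its hexagon. Origin: centre of its underside, on the bench; z up.
- brush: Loose finished brush, bristles up, 160 x 60 x 71 mm; to be left alone. Origin: centre of its underside, x along it.
- brush_block: Loose drilled wooden brush block, 130 x 50 x 24 mm, to be left alone. Origin: centre of its underside, x along it.
- spanner: Loose spanner, 150 mm long, lying flat, to be left alone. Origin: under its middle, x along it.
Not all that is in view belongs to the job. What is shaped like the gauge but blue or green is not meant.

How it is judged:
On the way, in this order (a step that is already met when the one before it is completed fails the run):
1. the sleeve is caught back by itself, nothing touching it (value of joint sleeve above 0.005 m and contact force between the fingers and manifold below 0.2 N), for 0.3 s.
2. the gauge's plug is home in the coupler and the sleeve has sprung forward (value of joint sleeve below 0.002 m and horizontal distance between gauge and manifold below 0.006 m and z of gauge in the frame of manifold below 0.0955 m), for 0.2 s.
At the end, for the whole second after the job is handed in: The gauge stands upright (within 5 degrees), let go and at rest in the coupler, its plug within 6 mm of the manifold's centre line, its tip no more than 95.5 mm above the manifold's underside, and the sleeve forward to within 2 mm, as it can be only over a plug that is home (all of step 2 and angle between gauge's own z axis and vertical below 0.09 rad and linear speed of gauge below 0.02 m/s); the robot touches nothing.
It fails at once if the gauge and the coupler press on each other with more than 30 N (contact force between gauge and manifold above 30 N).
It fails at once if the gauge is tipped over or dropped (more than 35 degrees from upright) (angle between gauge's own z axis and vertical above 0.6 rad).
It fails at once if the brush, brush block or spanner is pushed more than 30 mm away (distance of any of brush, brush_block, spanner from where it was at the start of the episode above 0.03 m).
It also fails if it takes over 72 s, if anything falls off the work surface, if the arm or the gripper's body presses on something with over 40 N, if the wrist force passes 120 N, or if a joint passes its speed limit or range.

## Robot

A 6-joint arm with a two-finger parallel gripper is mounted at the origin on the work surface. World frame = base frame: x ahead of the robot, y to its left, z up, the work surface at z = 0. Lengths are in m, angles in rad, forces in N, time in s.
With the tool pointing down it reaches from about 0.35 to 0.775 m from the base axis. Payload 5.5 kg.
Tool frame: the origin (TCP) lies between the finger pads; the fingertips stand 19 mm ahead of it and the grasp point (between the pads) is the TCP; z points along the fingers, x is the direction in which the jaws open and shut, and the axes are right-handed (so a half turn about z gives the same grasp; the last joint's range is limited). The gripper opens to 85 mm and grips with 20 to 120 N. Pads are 22 mm wide; open, the fingers measure 114 mm over their backs; the gripper's body (76 mm by 85 mm) begins 54 mm behind the grasp point. The pads swing forward as they close: fully open they stand 13 mm farther back than shut.
Start: joints at [1.207, 0.313, 0.046, 1.304, 0, 1.431], TCP at [0.128, 0.561, 0.229] pointing down, gripper open.
Joint ranges: [-2.76, 2.76], [-0.86, 1.69], [-1.03, 1.26], [-2.2, 2.34], [-1.47, 1.5], [-3.14, 3.14]. Speed limits (rad/s): [2.57, 2.57, 3.14, 3.14, 3.14, 3.14].

## Interface

Orientations are given as a unit quaternion [w, x, y, z].
In Python, from workcell import env gives the robot as it stands. The module is installed in compiled form; this text tells all that it offers.
- The arm moves only by the tool carry_out, never from a script. Its argument "steps" is a list of rows, each a list of 7 numbers: the gripper command: -1 is shut, 1 is fully open, values between are in proportion, then the shift along the tool's x, y, z in m, then the turn, a rotation vector about the tool's x, y, z in rad. A call has 1 to 20 rows; each row shifts and turns the commanded pose from where the row before left it, along the tool's axes as they then stand; what a row does not reach is not made up. A row lasts 1/8 s, in which the tool goes at most 62.5 mm and 10.7 degrees, less where a joint would pass 70% of its speed; a pose out of reach is approached as far as the arm can. A call with a gripper value outside its range is refused whole. The fingers move at their own pace and stop on an object; "grip_force" is the grip in N (left out, the last holds). Time passes only in rows, so rows that do not move let the fingers close. It gives the time, the measured TCP pose, the force and the opening at its end, in the units of the state.
- env.get_state(): the state, without advancing time (a new reading comes with each control period).
- env.read_camera(name): name is "scene" or "top"; returns a dict with "color" (420x560x3 uint8, red, green, blue), "K" (3x3 intrinsics, pixels), "R" (3x3) and "t" (3): a world point X has camera coordinates R X + t. Camera axes: x right, y down, z forward; pixel columns grow to the right and rows downward; lengths in m; the calibration is good to about 2 mm. A picture is of the moment at which its call begins. There is no depth.
- env.hand_in(): hands the job in, once; it reports no verdict.
The state is a dict: "clock": time; "joint_pos": joint angles; "qvel": joint speeds; "tau": joint torques, N m; "tcp_pos": TCP position; "orientation": TCP orientation; "wrist_force": force on the tool from outside, world axes, zero at the start; "ft_torque": the same for the moment, N m; "finger_gap": finger opening in m.
Only numpy, scipy, OpenCV 4.12 (cv2) and the standard library are available. Lean on these libraries where they do the work, as an engineer would, in place of code of your own. Each camera call takes 0.05 s, during which the arm holds its last target. There are 200 camera calls.

## Working session

There is one attempt and no reset: what is moved stays moved. The work goes in short steps, Python scripts to look and compute and a tool call to move; the robot and the scene stay as the last step left them, time stands still between calls to the robot, and variables do not carry over. Pictures are saved under pics/ and viewed, about 8 in all and at most 12, crops included, and the job is handed in when it is done.

Besides the shell and the picture viewer there is one more tool, called after "Request:" in YAML: its name, and indented under it one key for each argument. carry_out: Moves the arm, as the interface text tells. Its arguments: {"type":"object","properties":{"steps":{"type":"array","items":{"type":"array","items":{"type":"number"}}},"grip_force":{"type":"number"}},"required":["steps"]}

```bash
mkdir -p pics; python3 - <<'E'
from workcell import env
import cv2
for n in("scene","top"):
    c=env.read_camera(n); cv2.imwrite(f"pics/{n}0.png",cv2.cvtColor(c["color"],cv2.COLOR_RGB2BGR)); print(n,c["K"].round(2).tolist(),c["R"].round(5).tolist(),c["t"].round(4).tolist())
s=env.get_state();print(s)
E
```

```text
scene [[391.13, 0.0, 279.33], [0.0, 391.13, 204.77], [0.0, 0.0, 1.0]] [[-0.46005, 0.88772, -0.01769], [0.61269, 0.30297, -0.72994], [-0.64262, -0.34664, -0.68328]] [0.269, -0.2589, 1.159]
top [[379.87, 0.0, 280.22], [0.0, 379.87, 207.86], [0.0, 0.0, 1.0]] [[-0.00991, -0.99993, 0.00573], [-0.98141, 0.00863, -0.19171], [0.19165, -0.00752, -0.98144]] [-0.019, 0.5657, 0.6783]
{'clock': 0.1, 'joint_pos': array([1.20739113e+00, 3.13952815e-01, 4.50894277e-02, 1.30355501e+00,
       5.24643094e-05, 1.43120456e+00]), 'qvel': array([ 3.57677762e-04, -1.62364577e-03,  3.55233724e-03, -1.82494457e-04,
       -3.47462787e-05,  1.20023986e-03]), 'tau': array([ 2.81566507e-03, -4.81725991e+01,  2.99244404e+01,  1.28035291e-02,
       -1.43016332e-04,  4.17042955e-06]), 'tcp_pos': array([0.12745241, 0.56024624, 0.22768107]), 'orientation': array([ 3.90150236e-04,  7.81648509e-01,  6.23718646e-01, -7.11513021e-04]), 'wrist_force': array([-0.427024  , -0.05996724, -0.14211977]), 'ft_torque': array([ 0.02464411, -0.0351714 , -0.03359089]), 'finger_gap': 0.08513103489677737}
```

View pics/scene0.png

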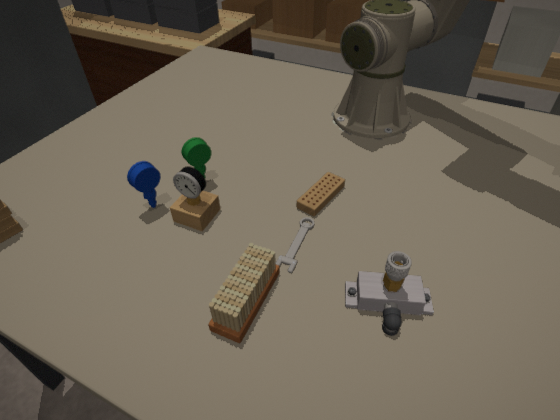

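View pics/top0.png

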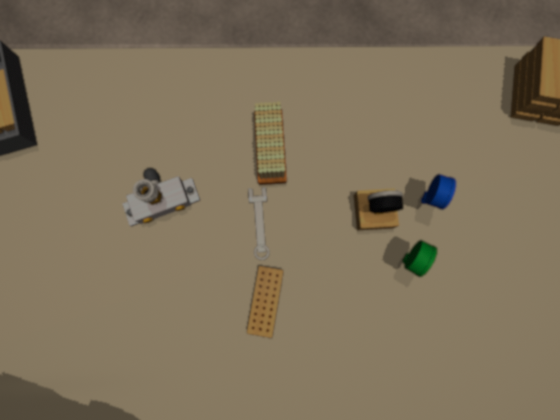

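The scene view shows the gauge at about (190,185), standing on its block at (195,208), with the coupler at (397,268). In the top view the gauge is at (385,202) and the coupler at (148,190). I'll enlarge all four.

```bash
python3 - <<'E'
import cv2,numpy as np
def crop(n,u,v,w=80,h=60,k=5):
    im=cv2.imread(f"pics/{n}0.png")[v:v+h,u:u+w]
    im=cv2.resize(im,None,fx=k,fy=k,interpolation=cv2.INTER_CUBIC)
    im=cv2.convertScaleAbs(im,alpha=1.5)
    for i in range(0,w,10):
        cv2.line(im,(i*k,0),(i*k,5),(0,0,255),1); cv2.putText(im,str(u+i),(i*k,14),0,.3,(0,0,255))
    for j in range(10,h,10):
        cv2.line(im,(0,j*k),(5,j*k),(0,0,255),1); cv2.putText(im,str(v+j),(7,j*k+3),0,.3,(0,0,255))
    return im
a=np.vstack([np.hstack([crop("scene",155,165),crop("scene",350,250)]),np.hstack([crop("top",345,175),crop("top",120,165)])])
cv2.imwrite("pics/crops.png",a)
E
```

```text
(no output)
```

View pics/crops.png

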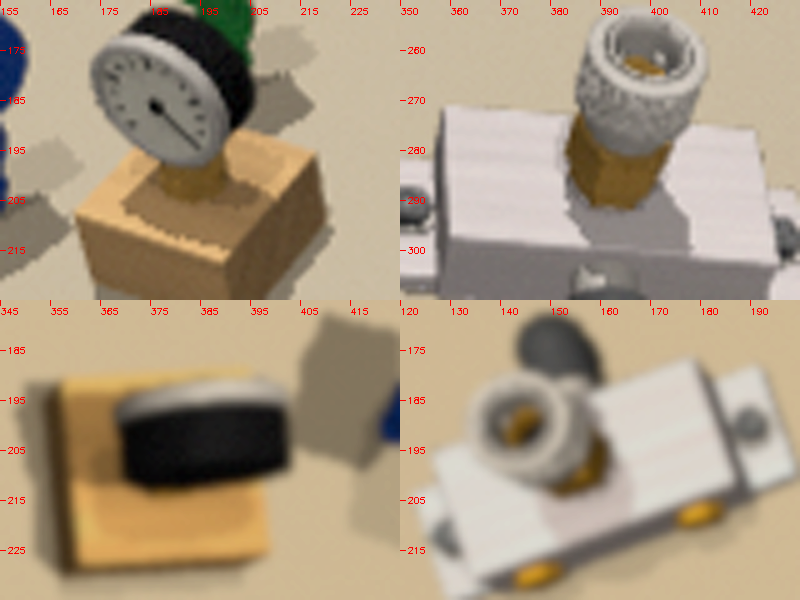

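The crops give these points:
- **Coupler mouth:** scene (397.5,261), top (143.5,190).
- **Dial centre:** scene (186,186).
- **Stand's top corners:** scene (170.5,207.5), (200,217.5) and (219,195); top (358,228) and (399,225).
- **Case top, rear edge:** top (369,212)-(402,208).

```bash
cat > h.py <<'E'
import numpy as np
C={"scene":(391.13,279.33,204.77,np.array([[-0.46005,0.88772,-0.01769],[0.61269,0.30297,-0.72994],[-0.64262,-0.34664,-0.68328]]),np.array([0.269,-0.2589,1.159])),
"top":(379.87,280.22,207.86,np.array([[-0.00991,-0.99993,0.00573],[-0.98141,0.00863,-0.19171],[0.19165,-0.00752,-0.98144]]),np.array([-0.019,0.5657,0.6783]))}
def ray(n,p):
    f,cx,cy,R,t=C[n]; d=R.T@np.array([(p[0]-cx)/f,(p[1]-cy)/f,1]); return -R.T@t,d
def plane(n,p,z):
    o,d=ray(n,p); return o+d*(z-o[2])/d[2]
def tri(ps,pt):
    o,d=ray("scene",ps);e,g=ray("top",pt)
    s=np.linalg.lstsq(np.stack([d,-g],1),e-o,rcond=None)[0]
    a,b=o+s[0]*d,e+s[1]*g; return (a+b)/2,np.linalg.norm(a-b)
def proj(n,X):
    f,cx,cy,R,t=C[n]; c=R@np.asarray(X)+t; return np.array([cx+f*c[0]/c[2],cy+f*c[1]/c[2]])
E
python3 - <<'E'
from h import *
np.set_printoptions(precision=4,suppress=True)
print("mouth",tri((397.5,261),(143.5,190)))
for p in((170.5,207.5),(200,217.5),(219,195)):print("stand s",plane("scene",p,.042))
for p in((357,191),(358,228),(399,225)):print("stand t",plane("top",p,.042))
print("dial",plane("scene",(186,186),.095))
for p in((369,212),(402,208),(368,197),(402,193)):print("case t",plane("top",p,.11))
for z in(.112,.12,.127):print(plane("scene",(397.5,261),z),plane("top",(143.5,190),z))
E
```

```text
mouth (array([0.5902, 0.2205, 0.1085]), np.float64(0.002359275690805587))
stand s [ 0.6048 -0.2482  0.042 ]
stand s [ 0.6015 -0.1742  0.042 ]
stand s [ 0.5258 -0.1781  0.042 ]
stand t [ 0.6007 -0.177   0.042 ]
stand t [ 0.5267 -0.1754  0.042 ]
stand t [ 0.5319 -0.2557  0.042 ]
dial [ 0.5796 -0.2148  0.095 ]
case t [ 0.5458 -0.1819  0.11  ]
case t [ 0.5525 -0.2412  0.11  ]
case t [ 0.5732 -0.1816  0.11  ]
case t [ 0.58   -0.2432  0.11  ]
[0.594  0.2196 0.112 ] [0.589  0.2204 0.112 ]
[0.601 0.22  0.12 ] [0.587  0.2175 0.12  ]
[0.6071 0.2203 0.127 ] [0.5853 0.215  0.127 ]
```

Request:
carry_out:
  steps:
    - [1,-0.0163,0.0376,0,0,0,0]
    - [1,-0.0163,0.0376,0,0,0,0]
    - [1,-0.0163,0.0376,0,0,0,0]
    - [1,-0.0163,0.0376,0,0,0,0]
    - [1,-0.0163,0.0376,0,0,0,0]
    - [1,-0.0163,0.0376,0,0,0,0]
    - [1,-0.0163,0.0376,0,0,0,0]
    - [1,-0.0163,0.0376,0,0,0,0]
    - [1,-0.0163,0.0376,0,0,0,0]
    - [1,-0.0163,0.0376,0,0,0,0]
    - [1,-0.0163,0.0376,0,0,0,0]
    - [1,-0.0163,0.0376,0,0,0,0]
    - [1,-0.0163,0.0376,0,0,0,0]
    - [1,-0.0163,0.0376,0,0,0,0]

```text
clock: 1.85
tcp_pos: [0.591, 0.2204, 0.2279]
orientation: [-0.0, 0.782, 0.624, -0.0]
wrist_force: [0.9, -0.9, 0.7]
finger_gap: 0.0856
```

Request:
carry_out:
  steps:
    - [1,0,0,0,0,0,0.155]
    - [1,0,0,0,0,0,0.155]
    - [1,0,0,0,0,0,0.155]
    - [1,0,0,0,0,0,0.155]
    - [1,0,0,0,0,0,0.155]
    - [1,0,0,0,0,0,0.155]
    - [1,0,0,0,0,0,0.155]
    - [1,0,0,0,0,0,0.155]
    - [1,0,0,0,0,0,0]
    - [1,0,0,0,0,0,0]

```text
clock: 3.1
tcp_pos: [0.5901, 0.2213, 0.2282]
orientation: [-0.0, 0.999, 0.055, -0.0]
wrist_force: [0.7, -0.1, 0.5]
finger_gap: 0.0856
```

Request:
carry_out:
  steps:
    - [1,0,0,0.02,0,0,0]
    - [1,0,0,0.02,0,0,0]
    - [1,0,0,0.02,0,0,0]
    - [1,0,0,0.01,0,0,0]
    - [1,0,0,0,0,0,0]
    - [1,0,0,0,0,0,0]

```text
clock: 3.85
tcp_pos: [0.5908, 0.2215, 0.1594]
orientation: [-0.0, 0.999, 0.054, 0.001]
wrist_force: [0.4, -0.1, 0.5]
finger_gap: 0.0854
```

```bash
cat >> h.py <<'E'
import cv2
def snap(name,boxes,k=6):
    from workcell import env
    out=[]
    for n,u,v,w,h in boxes:
        im=cv2.cvtColor(env.read_camera(n)["color"],cv2.COLOR_RGB2BGR)[v:v+h,u:u+w]
        im=cv2.convertScaleAbs(cv2.resize(im,None,fx=k,fy=k,interpolation=cv2.INTER_CUBIC),alpha=1.5)
        for i in range(0,w,10): cv2.line(im,(i*k,0),(i*k,5),(0,0,255),1); cv2.putText(im,str(u+i),(i*k,14),0,.3,(0,0,255))
        for j in range(10,h,10): cv2.line(im,(0,j*k),(5,j*k),(0,0,255),1); cv2.putText(im,str(v+j),(7,j*k+3),0,.3,(0,0,255))
        out.append(im)
    cv2.imwrite(f"pics/{name}.png",np.hstack(out))
E
python3 - <<'E'
from h import *
snap("a1",[("scene",365,210,65,95),("top",110,150,65,95)])
E
```

```text
(no output)
```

View pics/a1.png

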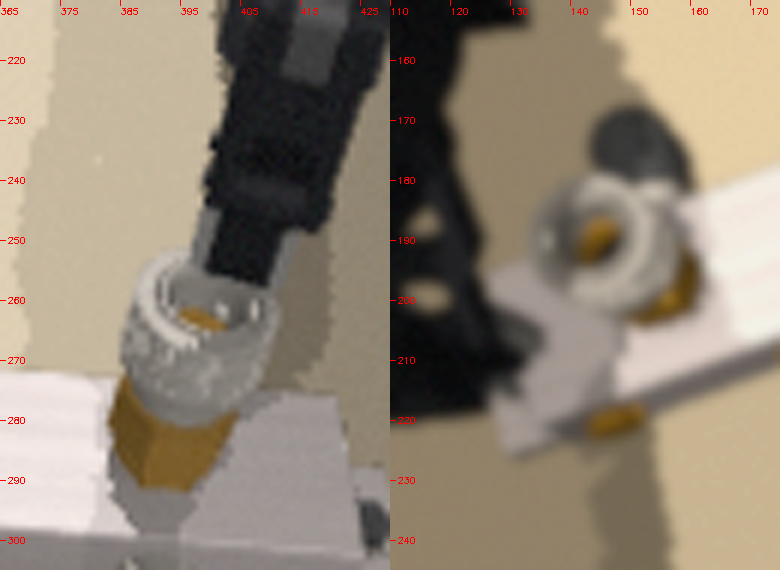

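```bash
python3 - <<'E'
from h import *
np.set_printoptions(precision=4,suppress=True)
x=np.array([.994,.11,0]);c=np.array([.5908,.2215,.1534])
for r in(.0425,.05,.057):print(r,proj("scene",c+x*r),proj("top",c-x*r))
for n in C:print(n,ray(n,(0,0))[0])
for X in([.59,.2205,.112],[.59,.2205,.114],[.592,.2205,.114],[.5915,.221,.116]):print(X,proj("scene",X),proj("top",X))
E
```

```text
0.0425 [400.2032 263.5532] [135.5727 207.743 ]
0.05 [399.4205 267.4239] [135.7881 212.1512]
0.057 [398.6772 271.1   ] [135.99   216.2836]
scene [1.0272 0.2414 0.6077]
top [ 0.425  -0.0188  0.7743]
[0.59, 0.2205, 0.112] [398.7053 259.4494] [143.487  189.4751]
[0.59, 0.2205, 0.114] [398.9439 258.656 ] [143.0975 189.207 ]
[0.592, 0.2205, 0.114] [398.6137 259.5348] [143.1639 188.1182]
[0.5915, 0.221, 0.116] [399.2479 258.6282] [142.4741 188.1207]
```

The scene crop shows the +x finger's tip at about (405,256). I predicted about (400,268), so either the tip is higher than I assumed or this is not the tip. One wider look before going down.

```bash
python3 - <<'E'
from h import *
snap("a2",[("scene",350,110,130,195),("top",50,90,130,195)],k=3)
E
```

```text
(no output)
```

View pics/a2.png

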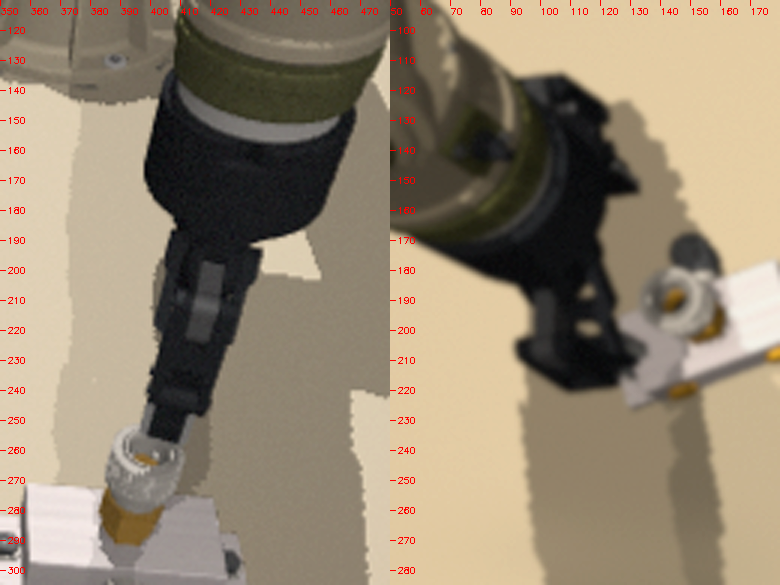

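The wider view shows the fingers straddling the coupler in x, with tips in the top view at (132,152) and (134,207) around the mouth at (143,190). There are about 20 mm clear on each side. I'll go down in steps and watch the force.

Request:
carry_out:
  steps:
    - [1,0,0,0.01,0,0,0]
    - [1,0,0,0.01,0,0,0]
    - [1,0,0,0.01,0,0,0]
    - [1,0,0,0,0,0,0]

```text
clock: 4.55
tcp_pos: [0.5893, 0.2211, 0.1269]
orientation: [0.0, 0.999, 0.053, -0.001]
wrist_force: [-0.4, -0.0, 0.1]
finger_gap: 0.0853
```

Request:
carry_out:
  steps:
    - [1,0,0,0.01,0,0,0]
    - [1,0,0,0.01,0,0,0]
    - [1,0,0,0.01,0,0,0]
    - [1,0,0,0,0,0,0]

```text
clock: 5.05
tcp_pos: [0.5894, 0.2212, 0.0972]
orientation: [0.0, 0.999, 0.053, -0.001]
wrist_force: [-0.5, -0.4, 0.6]
finger_gap: 0.0854
```

Request:
carry_out:
  grip_force: 20
  steps:
    - [0.1,0,0,0,0,0,0]
    - [0.05,0,0,0,0,0,0]
    - [0.02,0,0,0,0,0,0]
    - [0.02,0,0,0,0,0,0]

```text
clock: 5.55
tcp_pos: [0.5904, 0.2214, 0.0988]
orientation: [-0.0, 0.999, 0.053, 0.0]
wrist_force: [-0.9, -0.2, 0.0]
finger_gap: 0.0435
```

Request:
carry_out:
  steps:
    - [-0.03,0,0,0,0,0,0]
    - [-0.06,0,0,0,0,0,0]
    - [-0.06,0,0,0,0,0,0]
    - [-0.06,0,0,0,0,0,0]

```text
clock: 6.05
tcp_pos: [0.5906, 0.2214, 0.0987]
orientation: [-0.0, 0.999, 0.053, 0.0]
wrist_force: [1.6, -0.0, 0.1]
finger_gap: 0.0401
```

Request:
carry_out:
  grip_force: 50
  steps:
    - [-0.3,0,0,0,0,0,0]
    - [-0.3,0,0,0,0,0,0]
    - [-0.3,0,0,0,0,0,0]
    - [-0.3,0,0,0,0,0,0]
    - [-0.3,0,0,0,0,0,0]

```text
clock: 6.68
tcp_pos: [0.5908, 0.2215, 0.0991]
orientation: [-0.0, 0.999, 0.053, 0.001]
wrist_force: [1.8, 0.1, 5.9]
finger_gap: 0.0362
```

Request:
carry_out:
  steps:
    - [-0.3,0,0,0.0015,0,0,0]
    - [-0.3,0,0,0.0015,0,0,0]
    - [-0.3,0,0,0.0015,0,0,0]
    - [-0.3,0,0,0.0015,0,0,0]
    - [-0.3,0,0,0,0,0,0]

```text
clock: 7.3
tcp_pos: [0.5909, 0.2215, 0.093]
orientation: [-0.0, 0.999, 0.053, 0.001]
wrist_force: [2.8, 0.1, 4.2]
finger_gap: 0.0362
```

Request:
carry_out:
  steps:
    - [-0.3,0,0,0.0015,0,0,0]
    - [-0.3,0,0,0.0015,0,0,0]
    - [-0.3,0,0,0.001,0,0,0]
    - [-0.3,0,0,0,0,0,0]

```text
clock: 7.8
tcp_pos: [0.5909, 0.2215, 0.0893]
orientation: [-0.0, 0.999, 0.053, 0.001]
wrist_force: [2.0, 0.2, 8.2]
finger_gap: 0.0359
```

Request:
carry_out:
  steps:
    - [-0.3,0,0,0.001,0,0,0]
    - [-0.3,0,0,0.001,0,0,0]
    - [-0.3,0,0,0,0,0,0]

```text
clock: 8.18
tcp_pos: [0.5911, 0.2216, 0.0889]
orientation: [-0.0, 0.999, 0.053, 0.001]
wrist_force: [-1.0, -0.8, 16.4]
finger_gap: 0.0361
```

Request:
carry_out:
  steps:
    - [-0.3,0,0,0.001,0,0,0]
    - [-0.3,0,0,0.0005,0,0,0]
    - [-0.3,0,0,0,0,0,0]

```text
clock: 8.55
tcp_pos: [0.5913, 0.2217, 0.0888]
orientation: [-0.0, 0.999, 0.054, 0.002]
wrist_force: [-3.7, -0.4, 22.8]
finger_gap: 0.0358
```

The sleeve travelled about 10 mm and the force climbed against its stop. Release.

Request:
carry_out:
  steps:
    - [0.3,0,0,-0.001,0,0,0]
    - [0.8,0,0,0,0,0,0]
    - [1,0,0,0,0,0,0]
    - [1,0,0,0,0,0,0]
    - [1,0,0,0,0,0,0]

```text
clock: 9.18
tcp_pos: [0.59, 0.2213, 0.0856]
orientation: [0.0, 0.999, 0.053, -0.0]
wrist_force: [0.4, 0.6, -0.1]
finger_gap: 0.0854
```

Request:
carry_out:
  steps:
    - [1,0,0,-0.02,0,0,0]
    - [1,0,0,-0.03,0,0,0]
    - [1,0,0,-0.04,0,0,0]
    - [1,0,0,-0.04,0,0,0]
    - [1,0,0,-0.01,0,0,0]
    - [1,0,0,0,0,0,0]

```text
clock: 9.93
tcp_pos: [0.5905, 0.2214, 0.2262]
orientation: [-0.0, 0.999, 0.053, 0.0]
wrist_force: [0.3, -0.0, -0.6]
finger_gap: 0.0854
```

```bash
python3 - <<'E'
from h import *
snap("a3",[("scene",365,230,65,75),("top",110,160,65,75)])
E
```

```text
(no output)
```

View pics/a3.png

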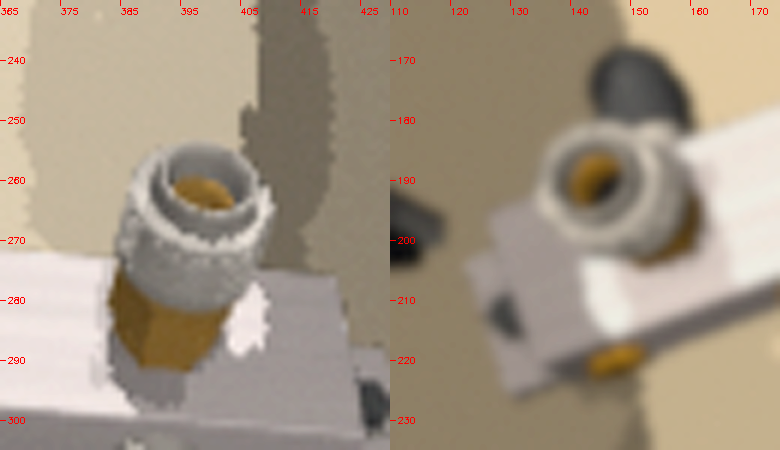

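The sleeve has caught back: its rim is now below the socket tube. The mouth is at scene (398.7,259.4) and top (144,189.5), which gives (0.590, 0.2205, 0.112). Next, the gauge.

Request:
carry_out:
  steps:
    - [1,-0.006,0.0359,0,0,0,0]
    - [1,-0.006,0.0359,0,0,0,0]
    - [1,-0.006,0.0359,0,0,0,0]
    - [1,-0.006,0.0359,0,0,0,0]
    - [1,-0.006,0.0359,0,0,0,0]
    - [1,-0.006,0.0359,0,0,0,0]
    - [1,-0.006,0.0359,0,0,0,0]
    - [1,-0.006,0.0359,0,0,0,0]
    - [1,-0.006,0.0359,0,0,0,0]
    - [1,-0.006,0.0359,0,0,0,0]
    - [1,-0.006,0.0359,0,0,0,0]
    - [1,-0.006,0.0359,0,0,0,0]
    - [1,0,0,0,0,0,0]
    - [1,0,0,0.02,0,0,0]
    - [1,0,0,0.02,0,0,0]
    - [1,0,0,0.02,0,0,0]
    - [1,0,0,0,0,0,0]

```text
clock: 12.15
tcp_pos: [0.563, -0.2127, 0.1632]
orientation: [-0.002, 0.999, 0.054, -0.002]
wrist_force: [-0.2, -0.1, 0.2]
finger_gap: 0.0852
```

```bash
python3 - <<'E'
from h import *
snap("a4",[("scene",145,125,90,110),("top",330,140,90,110)],k=4)
E
```

```text
(no output)
```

View pics/a4.png

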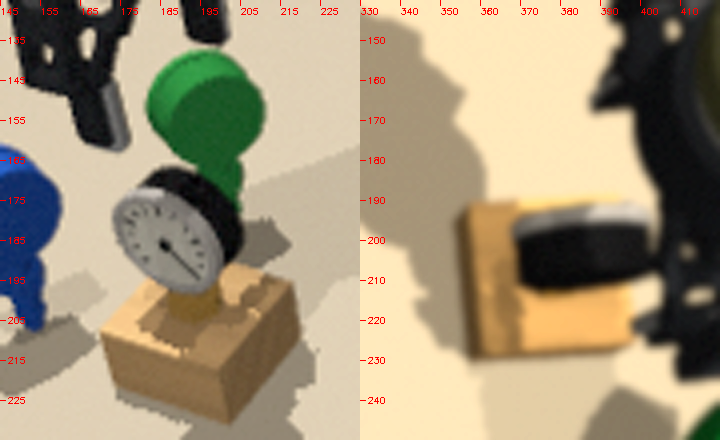

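The fingers straddle the case in both views, with tips at scene (173,160) and (195,133) and the case between them. I'll go down and grip.

Request:
carry_out:
  steps:
    - [1,0,0,0.012,0,0,0]
    - [1,0,0,0.012,0,0,0]
    - [1,0,0,0.012,0,0,0]
    - [1,0,0,0.012,0,0,0]
    - [1,0,0,0.012,0,0,0]
    - [1,0,0,0.003,0,0,0]
    - [1,0,0,0,0,0,0]

```text
clock: 13.12
tcp_pos: [0.5646, -0.2146, 0.1027]
orientation: [-0.0, 0.999, 0.053, -0.0]
wrist_force: [-0.4, 0.3, -0.9]
finger_gap: 0.0855
```

Request:
carry_out:
  grip_force: 20
  steps:
    - [-0.1,0,0,0,0,0,0]
    - [-0.15,0,0,0,0,0,0]
    - [-0.2,0,0,0,0,0,0]
    - [-0.2,0,0,0,0,0,0]
    - [-0.2,0,0,0,0,0,0]

```text
clock: 13.75
tcp_pos: [0.5649, -0.2147, 0.1032]
orientation: [0.0, 0.999, 0.054, 0.0]
wrist_force: [1.3, 0.0, 0.8]
finger_gap: 0.0342
```

Request:
carry_out:
  steps:
    - [-0.3,0,0,0,0,0,0]
    - [-0.4,0,0,0,0,0,0]
    - [-0.5,0,0,0,0,0,0]
    - [-0.5,0,0,0,0,0,0]

```text
clock: 14.25
tcp_pos: [0.5651, -0.2147, 0.1032]
orientation: [0.0, 0.999, 0.054, 0.0]
wrist_force: [2.7, 0.6, 2.4]
finger_gap: 0.03
```

Request:
carry_out:
  grip_force: 50
  steps:
    - [-0.6,0,0,0,0,0,0]
    - [-0.6,0,0,0,0,0,0]
    - [-0.6,0,0,0,0,0,0]

```text
clock: 14.62
tcp_pos: [0.5651, -0.2147, 0.1033]
orientation: [0.0, 0.999, 0.054, 0.0]
wrist_force: [2.4, 1.7, 2.8]
finger_gap: 0.029
```

Request:
carry_out:
  steps:
    - [-0.6,0,0,-0.006,0,0,0]
    - [-0.6,0,0,-0.01,0,0,0]
    - [-0.6,0,0,-0.012,0,0,0]
    - [-0.6,0,0,-0.014,0,0,0]
    - [-0.6,0,0,-0.016,0,0,0]
    - [-0.6,0,0,-0.02,0,0,0]
    - [-0.6,0,0,-0.02,0,0,0]
    - [-0.6,0,0,-0.02,0,0,0]
    - [-0.6,0,0,-0.018,0,0,0]
    - [-0.6,0,0,-0.01,0,0,0]
    - [-0.6,0,0,0,0,0,0]
    - [-0.6,0,0,0,0,0,0]

```text
clock: 16.12
tcp_pos: [0.5643, -0.2145, 0.2483]
orientation: [-0.0, 0.999, 0.053, -0.001]
wrist_force: [0.8, -0.6, -4.4]
finger_gap: 0.0289
```

Request:
carry_out:
  steps:
    - [-0.6,0.002,-0.012,0,0,0,0]
    - [-0.6,0.004,-0.024,0,0,0,0]
    - [-0.6,0.0055,-0.034,0,0,0,0]
    - [-0.6,0.0055,-0.034,0,0,0,0]
    - [-0.6,0.0055,-0.034,0,0,0,0]
    - [-0.6,0.0055,-0.034,0,0,0,0]
    - [-0.6,0.0055,-0.034,0,0,0,0]
    - [-0.6,0.0055,-0.034,0,0,0,0]
    - [-0.6,0.0055,-0.034,0,0,0,0]
    - [-0.6,0.0055,-0.034,0,0,0,0]
    - [-0.6,0.0055,-0.034,0,0,0,0]
    - [-0.6,0.0055,-0.034,0,0,0,0]
    - [-0.6,0.0055,-0.034,0,0,0,0]
    - [-0.6,0.005,-0.019,0,0,0,0]
    - [-0.6,0,0,0,0,0,0]
    - [-0.6,0,0,0,0,0,0]

```text
clock: 18.12
tcp_pos: [0.5898, 0.2189, 0.2487]
orientation: [0.0, 0.999, 0.053, -0.0]
wrist_force: [-0.2, 0.1, -2.9]
finger_gap: 0.0291
```

Request:
carry_out:
  steps:
    - [-0.6,0,0,0.008,0,0,0]
    - [-0.6,0,0,0.008,0,0,0]
    - [-0.6,0,0,0.007,0,0,0]
    - [-0.6,0,0,0,0,0,0]
    - [-0.6,0,0,0,0,0,0]

```text
clock: 18.75
tcp_pos: [0.59, 0.2195, 0.2261]
orientation: [-0.0, 0.999, 0.053, 0.0]
wrist_force: [-0.3, -0.2, -2.9]
finger_gap: 0.0288
```

```bash
python3 - <<'E'
from h import *
np.set_printoptions(precision=2,suppress=True)
snap("a5",[("scene",365,205,65,95),("top",105,135,65,95)])
c=np.array([.5898,.2195,0])
for z in(.128,.135,.162,.172):print(z,proj("scene",c+[0,0,z]),proj("top",c+[0,0,z]))
E
```

```text
0.128 [400.05 252.7 ] [140.87 187.39]
0.135 [400.91 249.8 ] [139.44 186.4 ]
0.162 [404.38 238.21] [133.62 182.38]
0.172 [405.72 233.73] [131.34 180.81]
```

View pics/a5.png

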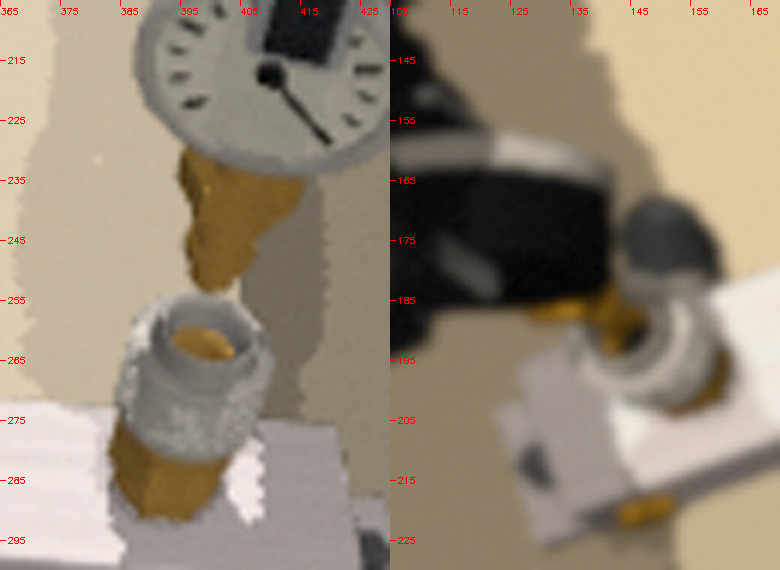

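In the scene view the nose tip is at about (399,251.5). Above the mouth's axis it should be at (401,251.5), and the top view shows the same offset, so I need about +3 mm in y. The gauge hangs upright.

Request:
carry_out:
  steps:
    - [-0.6,0.0003,-0.003,0,0,0,0]
    - [-0.6,0,0,0.006,0,0,0]
    - [-0.6,0,0,0.006,0,0,0]
    - [-0.6,0,0,0.004,0,0,0]
    - [-0.6,0,0,0,0,0,0]

```text
clock: 19.48
tcp_pos: [0.5896, 0.2224, 0.2093]
orientation: [0.0, 0.999, 0.053, -0.001]
wrist_force: [0.9, 0.5, -3.7]
finger_gap: 0.0293
```

Request:
carry_out:
  steps:
    - [-0.6,0,0,0.002,0,0,0]
    - [-0.6,0,0,0.002,0,0,0]
    - [-0.6,0,0,0.002,0,0,0]
    - [-0.6,0,0,0,0,0,0]

```text
clock: 19.98
tcp_pos: [0.5898, 0.2225, 0.2038]
orientation: [-0.0, 0.999, 0.053, -0.0]
wrist_force: [-0.4, -0.1, -3.9]
finger_gap: 0.0288
```

Request:
carry_out:
  steps:
    - [-0.6,0,0,0.0015,0,0,0]
    - [-0.6,0,0,0.0015,0,0,0]
    - [-0.6,0,0,0.0015,0,0,0]
    - [-0.6,0,0,0,0,0,0]

```text
clock: 20.48
tcp_pos: [0.5898, 0.2225, 0.1993]
orientation: [-0.0, 0.999, 0.053, -0.0]
wrist_force: [0.6, -0.5, -2.9]
finger_gap: 0.0287
```

Request:
carry_out:
  steps:
    - [-0.6,0,0,0.001,0,0,0]
    - [-0.6,0,0,0.001,0,0,0]
    - [-0.6,0,0,0.001,0,0,0]
    - [-0.6,0,0,0,0,0,0]

```text
clock: 20.98
tcp_pos: [0.5899, 0.2225, 0.1964]
orientation: [-0.0, 0.999, 0.053, -0.0]
wrist_force: [0.3, -1.5, -4.1]
finger_gap: 0.0291
```

Request:
carry_out:
  steps:
    - [-0.6,0,0,0.001,0,0,0]
    - [-0.6,0,0,0.001,0,0,0]
    - [-0.6,0,0,0,0,0,0]

```text
clock: 21.35
tcp_pos: [0.5899, 0.2225, 0.1944]
orientation: [-0.0, 0.999, 0.053, -0.0]
wrist_force: [0.6, -0.6, -3.8]
finger_gap: 0.0292
```

Request:
carry_out:
  steps:
    - [-0.6,0,0,0.001,0,0,0]
    - [-0.6,0,0,0.001,0,0,0]
    - [-0.6,0,0,0,0,0,0]

```text
clock: 21.72
tcp_pos: [0.5898, 0.2225, 0.1924]
orientation: [-0.0, 0.999, 0.053, -0.0]
wrist_force: [0.6, -0.7, -3.4]
finger_gap: 0.0285
```

Request:
carry_out:
  steps:
    - [-0.6,0,0,0.001,0,0,0]
    - [-0.6,0,0,0.001,0,0,0]
    - [-0.6,0,0,0.001,0,0,0]
    - [-0.6,0,0,0,0,0,0]

```text
clock: 22.22
tcp_pos: [0.5899, 0.2225, 0.1894]
orientation: [-0.0, 0.999, 0.053, -0.0]
wrist_force: [-0.1, -0.0, -3.3]
finger_gap: 0.0292
```

Request:
carry_out:
  steps:
    - [-0.6,0,0,0.001,0,0,0]
    - [-0.6,0,0,0.001,0,0,0]
    - [-0.6,0,0,0.001,0,0,0]
    - [-0.6,0,0,0,0,0,0]

```text
clock: 22.72
tcp_pos: [0.5899, 0.2225, 0.1864]
orientation: [-0.0, 0.999, 0.053, -0.0]
wrist_force: [0.9, 0.5, -4.2]
finger_gap: 0.029
```

Request:
carry_out:
  steps:
    - [-0.6,0,0,0.001,0,0,0]
    - [-0.6,0,0,0.001,0,0,0]
    - [-0.6,0,0,0.001,0,0,0]
    - [-0.6,0,0,0,0,0,0]

```text
clock: 23.22
tcp_pos: [0.5902, 0.2226, 0.184]
orientation: [-0.0, 0.999, 0.053, 0.0]
wrist_force: [-1.1, -0.3, 1.2]
finger_gap: 0.0286
```

The collar was met at TCP z of about 0.1845, so h is about 0 and home should be near 0.1735. I'll continue gently.

Request:
carry_out:
  steps:
    - [-0.6,0,0,0.001,0,0,0]
    - [-0.6,0,0,0.001,0,0,0]
    - [-0.6,0,0,0.001,0,0,0]
    - [-0.6,0,0,0,0,0,0]

```text
clock: 23.72
tcp_pos: [0.5899, 0.2225, 0.1802]
orientation: [0.0, 0.999, 0.053, -0.0]
wrist_force: [0.3, 0.2, 1.0]
finger_gap: 0.0287
```

Request:
carry_out:
  steps:
    - [-0.6,0,0,0.001,0,0,0]
    - [-0.6,0,0,0.001,0,0,0]
    - [-0.6,0,0,0.001,0,0,0]
    - [-0.6,0,0,0,0,0,0]

```text
clock: 24.22
tcp_pos: [0.5897, 0.2224, 0.1767]
orientation: [0.0, 0.999, 0.053, -0.001]
wrist_force: [0.1, 0.1, -0.8]
finger_gap: 0.0288
```

Request:
carry_out:
  steps:
    - [-0.6,0,0,0.001,0,0,0]
    - [-0.6,0,0,0.001,0,0,0]
    - [-0.6,0,0,0,0,0,0]

```text
clock: 24.6
tcp_pos: [0.5899, 0.2225, 0.1756]
orientation: [-0.0, 0.999, 0.053, 0.0]
wrist_force: [-1.5, -0.3, 1.4]
finger_gap: 0.0288
```

Request:
carry_out:
  steps:
    - [-0.6,0,0,0.0005,0,0,0]
    - [-0.6,0,0,0.0005,0,0,0]
    - [-0.6,0,0,0,0,0,0]

```text
clock: 24.98
tcp_pos: [0.59, 0.2226, 0.1748]
orientation: [-0.0, 0.999, 0.053, 0.0]
wrist_force: [-1.4, -0.4, 3.7]
finger_gap: 0.0288
```

Request:
carry_out:
  steps:
    - [-0.6,0,0,0.0005,0,0,0]
    - [-0.6,0,0,0.0005,0,0,0]
    - [-0.6,0,0,0,0,0,0]

```text
clock: 25.35
tcp_pos: [0.5902, 0.2226, 0.1746]
orientation: [-0.0, 0.999, 0.053, 0.001]
wrist_force: [-1.8, -0.5, 6.6]
finger_gap: 0.0289
```

```bash
python3 - <<'E'
from h import *
snap("a6",[("scene",365,210,65,95),("top",105,145,65,95)])
E
```

```text
(no output)
```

View pics/a6.png

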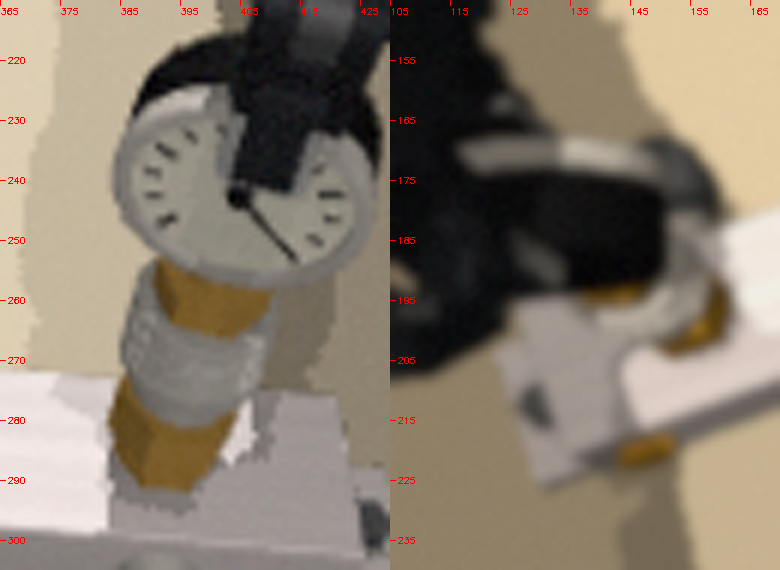

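```bash
python3 - <<'E'
import cv2,numpy as np
for n,v0 in(("a1",210),("a3",230),("a5",205),("a6",210)):
    im=cv2.imread(f"pics/{n}.png").astype(int)[:,:390]
    m=(im[...,2]-im[...,0]>45)
    r=[]
    for u in(384,388,392,396,400):
        c=m[:,(u-365)*6]; v=np.where(c)[0]/6+v0; v=v[v>266]; r.append((round(v.min(),1),round(v.max(),1)))
    print(n,r)
E
```

```text
a1 [(np.float64(277.2), np.float64(282.0)), (np.float64(276.5), np.float64(290.3)), (np.float64(280.3), np.float64(291.2)), (np.float64(281.5), np.float64(291.8)), (np.float64(281.0), np.float64(287.7))]
a3 [(np.float64(277.2), np.float64(282.0)), (np.float64(278.7), np.float64(290.3)), (np.float64(281.0), np.float64(291.2)), (np.float64(282.0), np.float64(291.8)), (np.float64(282.0), np.float64(287.8))]
a5 [(np.float64(277.0), np.float64(282.0)), (np.float64(278.7), np.float64(290.3)), (np.float64(281.0), np.float64(291.2)), (np.float64(282.0), np.float64(291.8)), (np.float64(282.0), np.float64(287.7))]
a6 [(np.float64(277.2), np.float64(282.0)), (np.float64(276.5), np.float64(290.5)), (np.float64(280.3), np.float64(291.2)), (np.float64(281.5), np.float64(291.8)), (np.float64(281.0), np.float64(287.8))]
```

The sleeve's lower edge matches the forward picture (a1) exactly and differs from the caught ones (a3, a5). The plug is home and locked. I'll relieve the push, let go and retreat.

Request:
carry_out:
  steps:
    - [-0.6,0,0,-0.0007,0,0,0]
    - [-0.6,0,0,-0.0005,0,0,0]
    - [-0.2,0,0,0,0,0,0]
    - [0.2,0,0,0,0,0,0]
    - [0.7,0,0,0,0,0,0]
    - [1,0,0,0,0,0,0]
    - [1,0,0,0,0,0,0]
    - [1,0,0,-0.01,0,0,0]
    - [1,0,0,-0.02,0,0,0]
    - [1,0,0,-0.03,0,0,0]
    - [1,0,0,-0.03,0,0,0]
    - [1,0,0,-0.03,0,0,0]
    - [1,0,0,0,0,0,0]
    - [1,0,0,0,0,0,0]

```text
clock: 27.2
tcp_pos: [0.5899, 0.2225, 0.2945]
orientation: [-0.0, 0.999, 0.053, 0.0]
wrist_force: [0.5, 0.0, -0.5]
finger_gap: 0.0856
```

```bash
python3 - <<'E'
from h import *
snap("a7",[("scene",365,210,65,95),("top",105,145,65,95)])
im=cv2.imread("pics/a7.png").astype(int)[:,:390]; m=im[...,2]-im[...,0]>45
for u in(388,392,396,400):
    v=np.where(m[:,(u-365)*6])[0]/6+210; print(u,v[v>266].min().round(1))
E
```

```text
388 276.5
392 280.5
396 281.5
400 281.0
```

View pics/a7.png

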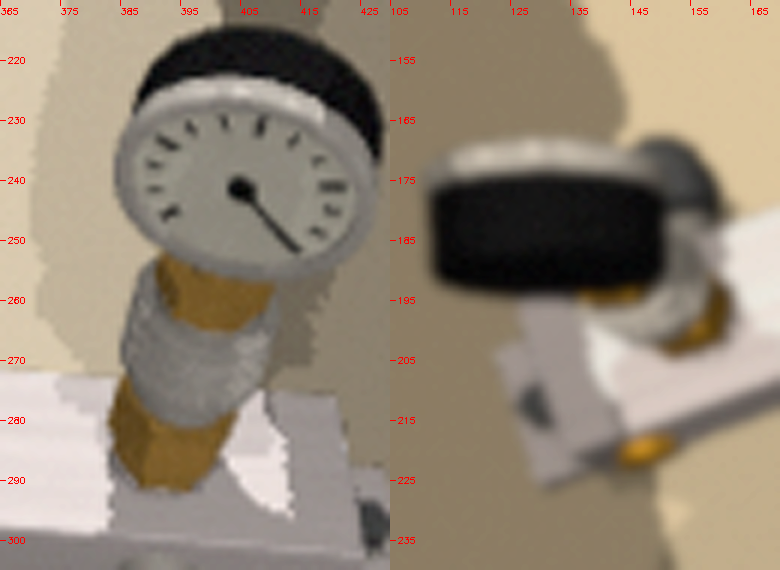

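The gauge stands upright in the coupler, let go. Dial centre is at (404.5,241), the sleeve edge is still at the forward position, and the fingers are clear. Handing in.

```bash
python3 - <<'E'
from workcell import env
print(env.hand_in())
E
```

```text
the job is handed in; nothing more can be done
None
```

The gauge is plugged into the coupler, locked upright and let go, and the job was handed in at about 27 s of the 72 s allowed.

- **Sleeve:** I gripped it, drew it back about 10 mm to its stop (about 23 N at the wrist) and let go. The next picture showed it caught back.
- **Insertion:** I lifted the gauge by its case and shifted it 3 mm in y to line it up over the mouth. It went in with about 2 N or less sideways. The collar met at about 5 N, and the final push was about 10 N by the wrist sensor, well under 30 N.
- **Last checks:** After letting go, the sleeve's lower edge was back at its starting forward position in the image. The gauge looked upright, and the gripper was clear with about 0 N at the wrist.
- **What disagreed:**
  - The fingertips appeared roughly 1–2 cm higher in the first close-up than I had predicted.
  - The two cameras differed by about 5 mm in x on the mouth. Gripping the sleeve, which showed little sideways force, confirmed the position.
  - On release the gauge appeared to rise by 1–3 mm; I put this down to play in the lock.
- **Not checked:** I did not compare the positions of the brush, brush block and spanner at the end. The arm crossed that side of the bench with its TCP at about 0.22 m or higher, and no contact showed.

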